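# Set out the bread stamps by size

### The job

Set the four bread stamps out for the bake on the row of cork pads: one to a pad, standing handle up in the middle of it, in order of size, with the largest on the pad next to the round rolling board and the smallest at the other end of the row. Leave the little glass jar that stands among them where it is.

Things in the scene. Friction and masses are not known exactly. Their poses are not given: they have to be found in the camera images.
- stamp_red_mid (a point): the largest bread stamp: a round turned-wood head 64 mm in diameter and 28 mm high (short steel pins under it), and on it a straight round handle, painted red, 28 mm in diameter, rising to the top; 96 mm tall in all. It stands handle up and loose on a 2 mm woven mat. The point is on its axis, half-way up (48 mm above its underside); z points up along the handle. 30 to 110 g
- stamp_yellow_mid (a point): the second largest bread stamp: a round turned-wood head 54 mm in diameter and 26 mm high (short steel pins under it), and on it a straight round handle, painted yellow, 28 mm in diameter, rising to the top; 90 mm tall in all. It stands handle up and loose on a 2 mm woven mat. The point is on its axis, half-way up (45 mm above its underside); z points up along the handle. 30 to 110 g
- stamp_green_mid (a point): the second smallest bread stamp: a round turned-wood head 44 mm in diameter and 24 mm high (short steel pins under it), and on it a straight round handle, painted green, 28 mm in diameter, rising to the top; 84 mm tall in all. It stands handle up and loose on a 2 mm woven mat. The point is on its axis, half-way up (42 mm above its underside); z points up along the handle. 30 to 110 g
- stamp_blue_mid (a point): the smallest bread stamp: a round turned-wood head 34 mm in diameter and 22 mm high (short steel pins under it), and on it a straight round handle, painted blue, 28 mm in diameter, rising to the top; 78 mm tall in all. It stands handle up and loose on a 2 mm woven mat. The point is on its axis, half-way up (39 mm above its underside); z points up along the handle. 30 to 110 g
- pad_1: cork pad, round, 86 mm in diameter, 4 mm thick, fixed on a dark wooden plank 16 mm thick; number 1 of four in a row, counted from the robot's left (+y) to its right, about 96 mm apart. Origin at the centre of its underside, z up: the top is 4 mm above the origin
- pad_2: cork pad, round, 86 mm in diameter, 4 mm thick, fixed on a dark wooden plank 16 mm thick; number 2 of four in a row, counted from the robot's left (+y) to its right, about 96 mm apart. Origin at the centre of its underside, z up: the top is 4 mm above the origin
- pad_3: cork pad, round, 86 mm in diameter, 4 mm thick, fixed on a dark wooden plank 16 mm thick; number 3 of four in a row, counted from the robot's left (+y) to its right, about 96 mm apart. Origin at the centre of its underside, z up: the top is 4 mm above the origin
- pad_4: cork pad, round, 86 mm in diameter, 4 mm thick, fixed on a dark wooden plank 16 mm thick; number 4 of four in a row, counted from the robot's left (+y) to its right, about 96 mm apart. Origin at the centre of its underside, z up: the top is 4 mm above the origin
- rolling_board: round pale wooden rolling board with a rolling pin lying on it, 300 mm in diameter, 22 mm thick, fixed, off one end of the row of pads (left, +y, or right, -y); a blue basin of green fruit, 90 mm high, stands off the other end. Origin at the centre of its underside, z up
- jar_mid (a point): small amber glass jar with a white lid, 47 mm in diameter, 64 mm tall, loose, standing on the mat among the stamps (as does a steel salt shaker 42 mm wide, 61 mm tall). The point is on its axis, half-way up (32 mm above its underside), z up
There are look-alikes about, which are no part of the job. What is shaped like the part that bears stamp_green_mid but pink is not meant.

How it is judged:
By the outcome, as a careful person would: the job done as asked, in the order asked, and still so for the second after the job is handed in, with the robot touching nothing.
It also fails if it takes over 109 s, if anything falls off the work surface, if the arm or the gripper's body presses on something with over 40 N, if the wrist force passes 120 N, or if a joint passes its speed limit or range.

### The arm

A 6-joint arm with a two-finger parallel gripper is mounted at the origin on the work surface. World frame = base frame: x ahead of the robot, y to its left, z up, the work surface at z = 0. Lengths are in m, angles in degrees, forces in N, time in s.
With the tool pointing down it reaches from about 0.35 to 0.875 m from the base axis. Payload 4.2 kg.
Tool frame: the origin (TCP) lies midway between the tips of the shut fingers; the grasp point (between the pads) lies 19 mm behind it (hold_point_z is the z of the grasp point in the tool frame, in m); z points along the fingers, y is the direction in which the jaws open and shut (so a half turn about z gives the same grasp; the last joint's range is limited). The gripper opens to 87 mm and grips with 3 to 60 N. Pads are 19 mm wide; open, the fingers measure 117 mm over their backs; the gripper's body (75 mm by 190 mm) begins 51 mm behind the grasp point.
Start: joints at [83.342, 22.042, 0.453, 0, -68.411, -14.817], TCP at [0.229, 0.582, 0.223] pointing down, gripper open.
Joint ranges: [-179.83, 179.83], [-69.29, 118.12], [-61.27, 80.66], [-181.25, 117.63], [-171.15, -9.14], [-177.46, 177.46]. Speed limits (degrees/s): [159.86, 159.86, 180, 180, 180, 180].

### API

Orientations are given as a 3x3 rotation matrix whose columns are the frame's x, y, z axes.
In Python, from station import * gives the robot as it stands. The module is installed in compiled form; this text tells all that it offers.
- The arm moves only by the tool jog_arm, never from a script. Its argument "moves" is a list of rows, each a list of 7 numbers: the closure, from -1 (fully open) to 1 (shut), then the shift along the tool's x, y, z in m, then the turn, a rotation vector about the tool's x, y, z in rad. In form: [[gripper, x, y, z, wx, wy, wz], ...]. A call has exactly 10 rows; each row is the pose to reach, as a shift and turn from the pose commanded when the call began, along the tool's axes at that moment; what a row does not reach only later rows make up. A row lasts 1/12 s, in which the tool goes at most 41.7 mm and 7.16 degrees, less where a joint would pass 70% of its speed; a pose out of reach is approached as far as the arm can. A call with a gripper value outside its range is refused whole. The fingers move at their own pace and stop on an object; the grip force is fixed at half the most. Time passes only in rows, so rows that repeat a pose let the fingers close, or fill a call up. It gives the time, the measured TCP pose, the force and the opening at its end, in the units of the state.
- sense(): the state, without advancing time (a new reading comes with each control period).
- capture(name): name is "side" or "top" or "wrist"; returns a dict with "frame" (480x640x3 uint8, red, green, blue), "fov_y" (degrees; the focal length in pixels is half the picture's height over the tangent of half this angle, whatever the lens; pixels are square), "cx", "cy" (the principal point, pixels), "world_from_camera" (4x4, takes a point from camera to world coordinates). Camera axes: x right, y down, z forward; pixel columns grow to the right and rows downward; lengths in m; the calibration is good to about 2 mm. A picture is of the moment at which its call begins. There is no depth.
- finish_job(): hands the job in, once; it reports no verdict.
The state is a dict: "time_s": time; "joints": joint angles; "joint_velocities": joint speeds; "effort": joint torques, N m; "tcp_pos": TCP position; "ee_rot": TCP orientation; "wrist_force": force on the tool from outside, world axes, zero at the start; "moment": the same for the moment, N m; "gripper_width": opening from 0.0 (shut) to 1.0 (fully open).
Only numpy, scipy, OpenCV 4.12 (cv2) and the standard library are available. Lean on these libraries where they do the work, as an engineer would, in place of code of your own. Each camera call takes 0.05 s, during which the arm holds its last target.

## Working session

There is one attempt and no reset: what is moved stays moved. The work goes in short steps, Python scripts to look and compute and a tool call to move; the robot and the scene stay as the last step left them, time stands still between calls to the robot, and variables do not carry over. Pictures are saved under pics/ and viewed, and the job is handed in when it is done.

Besides the shell and the picture viewer there is one more tool, called after "Request:" as name([rows], argument=value, ...), one row to a line, values as JSON. jog_arm: Moves the arm, as the interface text tells. Its arguments: {"type":"object","properties":{"moves":{"type":"array"}},"required":["moves"]}

```bash
mkdir -p pics; python3 - <<'E'
from station import *
import cv2,numpy as np
for n in ["side","top","wrist"]:
    c=capture(n); cv2.imwrite(f"pics/{n}0.png",c["frame"][:,:,::-1]); print(n,c["fov_y"],c["cx"],c["cy"],np.round(c["world_from_camera"],3).tolist())
    np.save(f"{n}0.npy",c,allow_pickle=True)
s=sense();print(s)
E
```

```text
side 44.962087333502275 321.7729271062388 238.0157976477499 [[0.736, -0.341, 0.586, -0.328], [-0.677, -0.393, 0.622, -0.881], [0.018, -0.854, -0.519, 0.798], [0.0, 0.0, 0.0, 1.0]]
top 42.84306211594008 315.29958453606145 236.64729847315525 [[-0.029, -0.991, 0.132, 0.285], [-1.0, 0.029, -0.003, -0.014], [-0.001, -0.132, -0.991, 1.728], [0.0, 0.0, 0.0, 1.0]]
wrist 62.09392994520572 319.73554890118004 234.78610090166623 [[-0.366, -0.898, -0.242, 0.294], [-0.93, 0.354, 0.093, 0.555], [0.002, 0.259, -0.966, 0.385], [0.0, 0.0, 0.0, 1.0]]
{'time_s': 0.15, 'joints': array([ 8.33427785e+01,  2.20799427e+01,  3.98428264e-01, -1.89292122e-02,
       -6.84121540e+01, -1.48174512e+01]), 'joint_velocities': array([-0.08166646, -0.0885075 ,  0.29478867,  0.01836018, -0.1000136 ,
       -0.04965832]), 'effort': array([-6.69683122e-04, -3.91049480e+01,  1.87586975e+01,  4.22245145e+00,
        1.23601797e-02, -1.32286364e-04]), 'tcp_pos': array([0.22862518, 0.58119817, 0.22172702]), 'ee_rot': array([[ 9.30534919e-01, -3.66202840e-01, -4.94652733e-04],
       [-3.66203154e-01, -9.30533571e-01, -1.58816708e-03],
       [ 1.21300322e-04,  1.65898832e-03, -9.99998617e-01]]), 'wrist_force': array([ 0.31328609,  0.32897402, -0.18968651]), 'moment': array([-0.01830388, -0.02977635, -0.05769073]), 'gripper_width': 1.002314381761426}
```

View pics/top0.png

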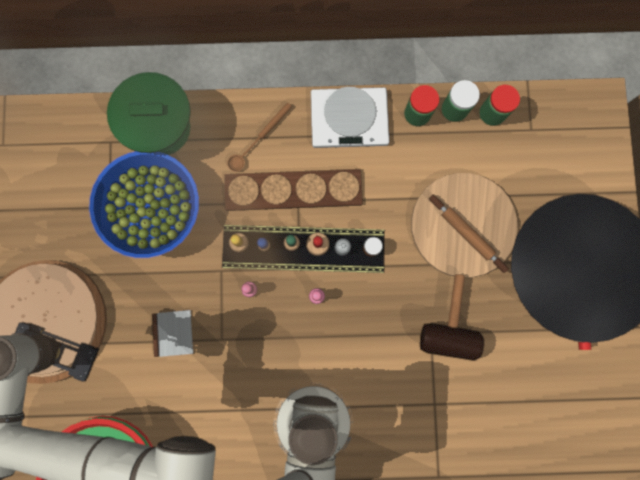

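View pics/side0.png

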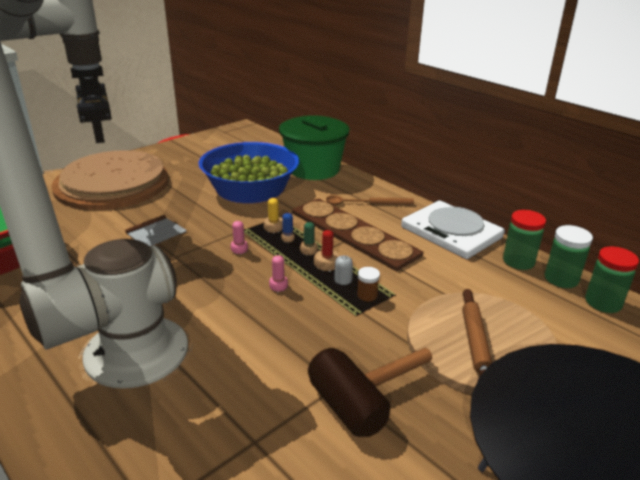

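View pics/wrist0.png

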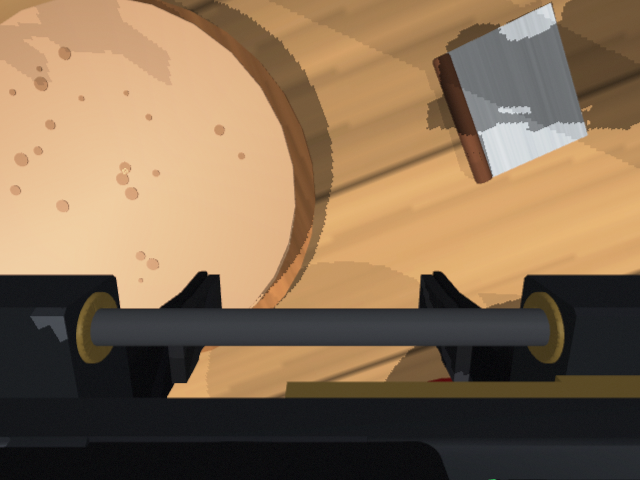

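The rolling board is on the right (-y), so red goes on pad_4, yellow on pad_3, green on pad_2 and blue on pad_1. The stamps stand in a row on the black mat at top-view columns 236–318, row about 241. The shaker is at (343,246) and the jar at (373,246). The pads are at columns 243, 277, 311 and 344, row about 188. Next I'll measure all of these.

```bash
cat > h.py <<'E'
import numpy as np,cv2
def K(c):
    f=240/np.tan(np.radians(c["fov_y"]/2)); return f
def ray(c,u,v):
    f=K(c);M=np.array(c["world_from_camera"]);d=M[:3,:3]@np.array([(u-c["cx"])/f,(v-c["cy"])/f,1]);return M[:3,3],d/np.linalg.norm(d)
def onz(c,u,v,z):
    o,d=ray(c,u,v);return o+d*(z-o[2])/d[2]
def proj(c,p):
    M=np.array(c["world_from_camera"]);q=M[:3,:3].T@(np.array(p)-M[:3,3]);f=K(c);return f*q[0]/q[2]+c["cx"],f*q[1]/q[2]+c["cy"]
def tri(rs):
    A=np.zeros((3,3));b=np.zeros(3)
    for o,d in rs:
        P=np.eye(3)-np.outer(d,d);A+=P;b+=P@o
    p=np.linalg.solve(A,b);return p,max(np.linalg.norm(np.cross(p-o,d)) for o,d in rs)
def hsv(c): return cv2.cvtColor(np.ascontiguousarray(c["frame"]),cv2.COLOR_RGB2HSV)
R={'red':[(0,150,60,6,255,255),(172,150,60,180,255,255)],'yellow':[(20,150,90,32,255,255)],'green':[(60,70,20,95,255,255)],'blue':[(105,100,40,128,255,255)],'pink':[(155,60,80,172,200,255)]}
def mask(c,k):
    h=hsv(c);return sum(cv2.inRange(h,r[:3],r[3:]) for r in R[k])
def blobs(c,k,amin=20):
    n,l,s,ce=cv2.connectedComponentsWithStats(mask(c,k))
    return [(s[i].tolist(),ce[i].round(1).tolist()) for i in range(1,n) if s[i][4]>=amin]
E
python3 - <<'E'
from h import *
C={n:np.load(n+"0.npy",allow_pickle=True).item() for n in["top","side"]}
for n in C:
  for k in R: print(n,k,blobs(C[n],k))
t=C["top"]
for n,(a,b,x,y) in {'top':(215,160,180,120),'side':(220,180,220,140)}.items():
  cv2.imwrite(f"pics/{n}crop.png",cv2.resize(C[n]["frame"][b:b+y,a:a+x,::-1],None,fx=3.5 if n=='side' else 4,fy=3.5 if n=='side' else 4,interpolation=cv2.INTER_CUBIC))
for u,v in [(243,190),(277,189),(311,188),(344,187)]: print(onz(t,u,v,.02).round(3))
E
```

```text
top red [([410, 85, 30, 28, 646], [424.4, 98.7]), ([491, 85, 29, 28, 646], [504.9, 98.3]), ([314, 236, 8, 11, 72], [317.4, 241.2]), ([579, 342, 12, 8, 92], [584.4, 345.5]), ([113, 417, 39, 29, 91], [135.4, 429.3]), ([62, 418, 82, 26, 562], [102.9, 427.1])]
top yellow []
top green [([125, 73, 51, 41, 920], [151.3, 88.0]), ([108, 84, 62, 69, 1667], [133.5, 128.6]), ([443, 96, 26, 25, 297], [452.5, 110.7]), ([481, 100, 26, 25, 319], [490.5, 114.2]), ([406, 105, 23, 20, 235], [415.2, 116.5]), ([287, 235, 8, 10, 62], [290.4, 239.7]), ([78, 427, 55, 15, 397], [105.9, 433.4])]
top blue [([90, 151, 108, 106, 3573], [136.7, 200.2]), ([163, 193, 8, 6, 23], [166.3, 195.7]), ([116, 201, 22, 9, 55], [127.2, 205.6]), ([140, 216, 11, 5, 23], [144.7, 217.7]), ([123, 222, 18, 10, 55], [132.7, 225.5]), ([146, 234, 8, 9, 32], [149.1, 237.8])]
top pink [([243, 286, 6, 9, 32], [244.9, 289.4]), ([310, 289, 13, 14, 119], [315.9, 295.3])]
side red [([161, 133, 26, 9, 61], [174.0, 137.0]), ([511, 208, 36, 22, 608], [528.3, 218.9]), ([323, 229, 11, 28, 256], [327.4, 242.0]), ([0, 231, 8, 7, 40], [3.5, 234.0]), ([0, 245, 19, 29, 394], [7.4, 259.6]), ([597, 245, 43, 26, 819], [618.3, 257.8])]
side yellow [([267, 198, 12, 23, 229], [272.8, 208.8])]
side green [([280, 117, 68, 62, 3072], [315.0, 144.8]), ([0, 208, 7, 23, 95], [2.1, 221.2]), ([305, 222, 9, 21, 154], [308.8, 232.3]), ([505, 225, 37, 43, 776], [523.0, 246.9]), ([0, 238, 11, 9, 60], [4.7, 241.5]), ([546, 239, 43, 48, 1193], [565.4, 264.5]), ([587, 262, 47, 50, 1353], [607.6, 288.5])]
side blue [([199, 142, 100, 61, 2971], [249.3, 170.7]), ([283, 213, 9, 20, 162], [287.1, 222.8])]
side pink [([234, 222, 9, 20, 130], [237.9, 231.5]), ([232, 243, 14, 10, 88], [238.5, 247.8]), ([273, 257, 10, 22, 167], [277.7, 266.8]), ([271, 279, 15, 11, 102], [277.8, 284.7])]
[0.652 0.183 0.02 ]
[0.652 0.086 0.02 ]
[ 0.652 -0.011  0.02 ]
[ 0.652 -0.105  0.02 ]
```

View pics/topcrop.png

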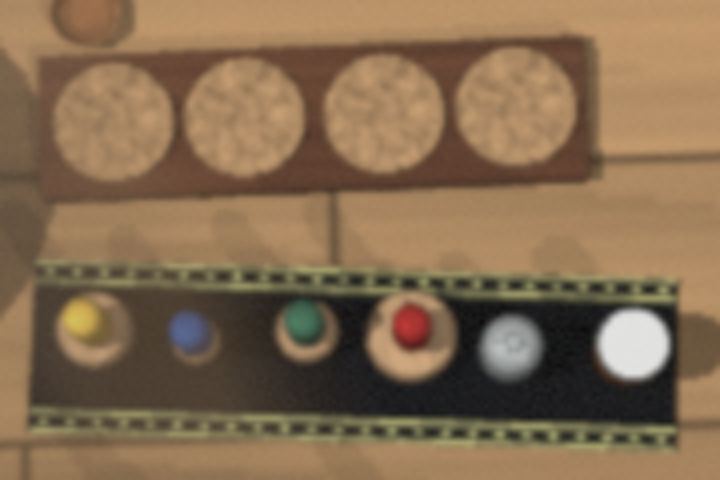

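View pics/sidecrop.png

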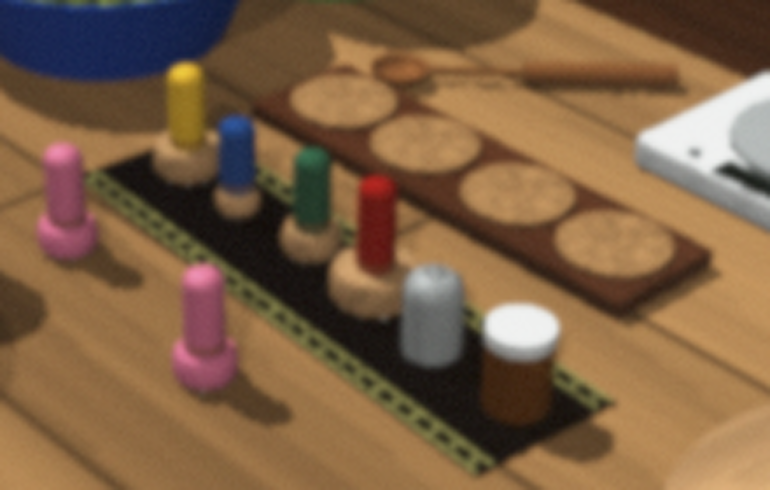

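The crops confirm the layout. I'll move the wrist camera over the rows for closer views.

Request:
jog_arm([
  [-1,0.36,0.175,-0.078,0,0,1.1955],
  [-1,0.36,0.175,-0.078,0,0,1.1955],
  [-1,0.36,0.175,-0.078,0,0,1.1955],
  [-1,0.36,0.175,-0.078,0,0,1.1955],
  [-1,0.36,0.175,-0.078,0,0,1.1955],
  [-1,0.36,0.175,-0.078,0,0,1.1955],
  [-1,0.36,0.175,-0.078,0,0,1.1955],
  [-1,0.36,0.175,-0.078,0,0,1.1955],
  [-1,0.36,0.175,-0.078,0,0,1.1955],
  [-1,0.36,0.175,-0.078,0,0,1.1955],
])

```text
time_s: 0.98
tcp_pos: [0.5011, 0.2846, 0.3011]
ee_rot: [[-0.006, -1.0, 0.0], [-1.0, 0.006, -0.0], [0.0, -0.0, -1.0]]
wrist_force: [0.4, 0.5, -0.5]
gripper_width: 1.002
```

Request:
jog_arm([
  [-1,0.067,-0.06,0,0,0,0],
  [-1,0.067,-0.06,0,0,0,0],
  [-1,0.067,-0.06,0,0,0,0],
  [-1,0.067,-0.06,0,0,0,0],
  [-1,0.067,-0.06,0,0,0,0],
  [-1,0.067,-0.06,0,0,0,0],
  [-1,0.067,-0.06,0,0,0,0],
  [-1,0.067,-0.06,0,0,0,0],
  [-1,0.067,-0.06,0,0,0,0],
  [-1,0.067,-0.06,0,0,0,0],
])

```text
time_s: 1.82
tcp_pos: [0.5593, 0.2207, 0.3007]
ee_rot: [[0.002, -1.0, 0.0], [-1.0, -0.002, 0.0], [-0.0, -0.0, -1.0]]
wrist_force: [-0.6, 0.4, -0.4]
gripper_width: 1.0
```

```bash
cat > cap.py <<'E'
import sys
from station import *
from h import *
def snap(tag,n="wrist"):
    c=capture(n);np.save(f"{n}{tag}.npy",c,allow_pickle=True);cv2.imwrite(f"pics/{n}{tag}.png",c["frame"][:,:,::-1]);return c
if __name__=="__main__":
    s=sense();print(s["time_s"],s["tcp_pos"].round(4),s["gripper_width"]);snap(sys.argv[1],*sys.argv[2:])
E
python3 cap.py A
```

```text
1.8167 [0.5593 0.2207 0.3007] 0.9996409838069974
```

Request:
jog_arm([
  [-1,0.1,0,0,0,0,0],
  [-1,0.1,0,0,0,0,0],
  [-1,0.1,0,0,0,0,0],
  [-1,0.1,0,0,0,0,0],
  [-1,0.1,0,0,0,0,0],
  [-1,0.1,0,0,0,0,0],
  [-1,0.1,0,0,0,0,0],
  [-1,0.1,0,0,0,0,0],
  [-1,0.1,0,0,0,0,0],
  [-1,0.1,0,0,0,0,0],
])

```text
time_s: 2.7
tcp_pos: [0.5598, 0.1207, 0.3004]
ee_rot: [[0.001, -1.0, -0.0], [-1.0, -0.001, -0.0], [0.0, 0.0, -1.0]]
wrist_force: [0.6, 0.1, 1.0]
gripper_width: 1.001
```

```bash
python3 cap.py B
```

```text
2.7 [0.5598 0.1207 0.3004] 1.000651204091894
```

Request:
jog_arm([
  [-1,0.1,0,0,0,0,0],
  [-1,0.1,0,0,0,0,0],
  [-1,0.1,0,0,0,0,0],
  [-1,0.1,0,0,0,0,0],
  [-1,0.1,0,0,0,0,0],
  [-1,0.1,0,0,0,0,0],
  [-1,0.1,0,0,0,0,0],
  [-1,0.1,0,0,0,0,0],
  [-1,0.1,0,0,0,0,0],
  [-1,0.1,0,0,0,0,0],
])

```text
time_s: 3.58
tcp_pos: [0.5599, 0.0206, 0.3005]
ee_rot: [[0.002, -1.0, -0.0], [-1.0, -0.002, 0.0], [-0.0, 0.0, -1.0]]
wrist_force: [-0.3, 0.4, 0.5]
gripper_width: 0.999
```

```bash
python3 cap.py C
```

```text
3.5833 [0.5599 0.0206 0.3005] 0.9994202520695046
```

View pics/wristA.png

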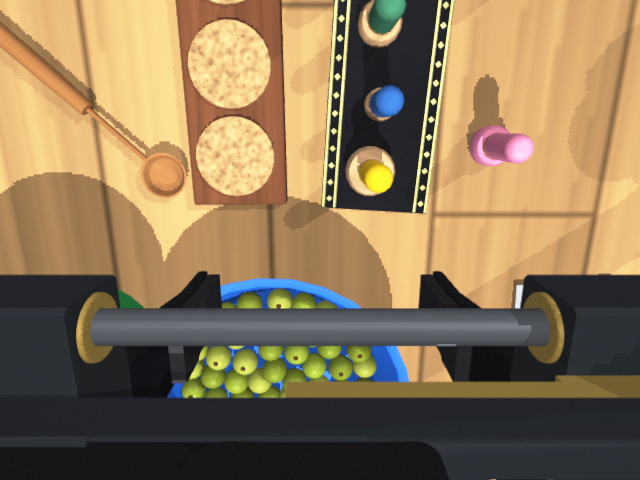

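View pics/wristB.png

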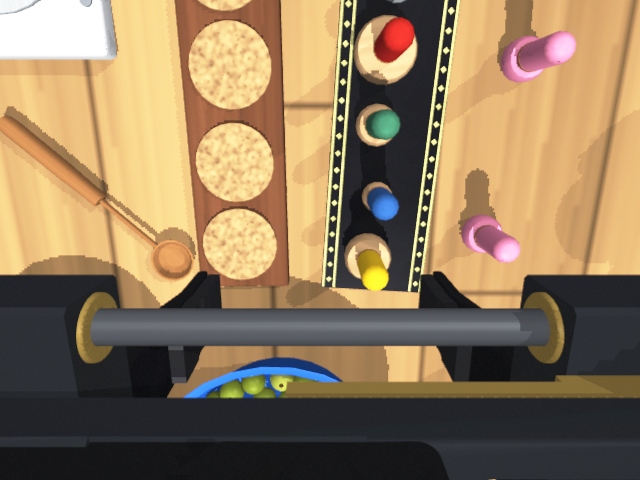

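View pics/wristC.png

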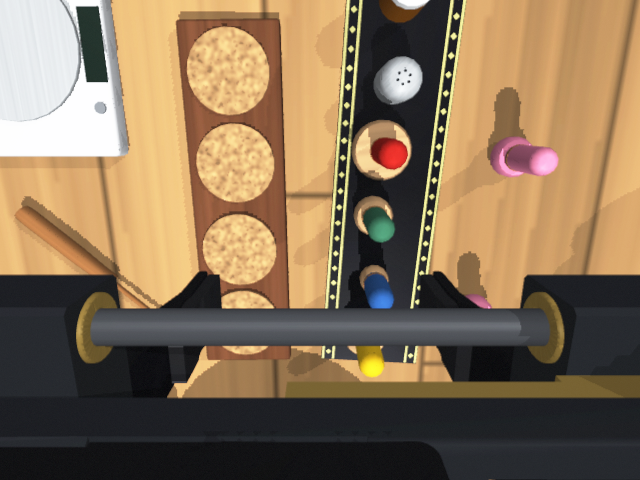

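Views A, B and C cover all four pads (image columns 190–290) and all the stamps (columns 340–415); the shaker and jar are at the top of C. I'll triangulate the handle tops and pad centres.

```bash
cat > meas.py <<'E'
from h import *
R['red']=[(0,150,60,6,255,255),(172,150,60,180,255,255)];R['yellow']=[(22,180,90,32,255,255)]
def handle(c,k,roi=(300,0,470,292),zt=.09):
    m=mask(c,k);mm=np.zeros_like(m);x0,y0,x1,y1=roi;mm[y0:y1,x0:x1]=m[y0:y1,x0:x1]
    n,l,s,ce=cv2.connectedComponentsWithStats(mm)
    if n<2:return None
    i=1+np.argmax(s[1:,4])
    if s[i,4]<150 or s[i,1]<=1 or s[i,1]+s[i,3]>=y1-1:return None
    v,u=np.where(l==i);P=np.c_[u,v].astype(float)
    q=onz(c,*ce[i],zt);a=np.array(proj(c,q+[0,0,-.02]));b=np.array(proj(c,q));d=(b-a)/np.linalg.norm(b-a);e=np.array([-d[1],d[0]])
    M=np.array(c["world_from_camera"]);dep=(M[:3,:3].T@(q-M[:3,3]))[2];r=K(c)*.014/dep
    t=P@d;w=P@e;sel=t>t.max()-r*1.6
    lat=(w.max()+w.min())/2; 
    lat=(w[sel].max()+w[sel].min())/2;wid=w[sel].max()-w[sel].min()+1
    cen=d*(t.max()+.5-r)+e*lat
    return cen,wid,2*r
def pads(c):
    h=hsv(c);m=np.zeros(h.shape[:2],np.uint8);m[:,185:292]=((h[:,185:292,2]>165)).astype(np.uint8)*255
    m=cv2.morphologyEx(m,cv2.MORPH_OPEN,np.ones((5,5)));m=cv2.morphologyEx(m,cv2.MORPH_CLOSE,np.ones((7,7)))
    out=[]
    for k in cv2.findContours(m,cv2.RETR_EXTERNAL,cv2.CHAIN_APPROX_NONE)[0]:
        x,y,w,hh=cv2.boundingRect(k)
        if 62<w<95 and 60<hh<95 and y>1 and x>185 and x+w<292: 
            k=cv2.convexHull(k);e=cv2.fitEllipse(k);out.append((e[0],e[1]))
    return out
if __name__=="__main__":
    C={n:np.load(f"wrist{n}.npy",allow_pickle=True).item() for n in "ABC"}
    for k in ['red','yellow','green','blue']:
        rs=[]
        for n in C:
            a=handle(C[n],k)
            if a: print(k,n,a[0].round(1),round(a[1],1),round(a[2],1)); rs.append(ray(C[n],*a[0]))
        if len(rs)>1: p,e=tri(rs);print('  ->',p.round(4),round(e,4))
    pp=[]
    for n in C:
        for c,ax in pads(C[n]): p=onz(C[n],*c,.02);print(n,np.round(c,1),np.round(ax,1),p.round(4));pp.append((p,ray(C[n],*c)))
    for y in [.18,.085,-.01,-.105]:
        rs=[r for p,r in pp if abs(p[1]-y)<.03]
        if len(rs)>1:print(y,[np.round(v,4) for v in tri(rs)],len(rs))
E
python3 meas.py
```

```text
red B [399.1  33.1] 32.8 32.6
red C [391.9 153.8] 31.0 30.4
  -> [ 0.4933 -0.0282  0.0951] 0.0007
yellow A [377.9 177.8] 29.2 30.0
yellow B [374.5 276.6] 27.7 28.2
  -> [0.5035 0.195  0.0832] 0.0
green B [385.1 124. ] 29.2 31.0
green C [380.6 228.1] 29.3 29.0
  -> [0.4987 0.0455 0.0784] 0.0001
blue A [389.4 100. ] 32.9 31.4
blue B [384.1 206.1] 29.8 29.4
  -> [0.4948 0.1241 0.0736] 0.0005
C [234.9 162.7] [76.4 80.8] [ 0.6527 -0.0138  0.02  ]
C [227.6  70.4] [81.7 89.4] [ 0.6552 -0.1084  0.02  ]
```

```bash
python3 - <<'E'
from h import *
c=np.load("wristB.npy",allow_pickle=True).item();h=hsv(c)
for p in [(230,65),(235,160),(238,243),(190,110),(280,110),(193,240),(280,230)]: 
    q=h[p[1]-5:p[1]+5,p[0]-5:p[0]+5].reshape(-1,3);print(p,q.mean(0).round(),q.std(0).round())
E
sed -i 's/m\[:,185:292\]=.*/m[:,185:292]=((h[:,185:292,2]>135)).astype(np.uint8)*255/; s/62<w<95 and 60<hh<95 and y>1 and x>185 and x+w<292/60<w<97 and 60<hh<97 and y>1/' meas.py
python3 - <<'E'
from meas import *
C={n:np.load(f"wrist{n}.npy",allow_pickle=True).item() for n in "ABC"}
pp=[]
for n in C:
    h=hsv(C[n])
    m=np.zeros((480,640),np.uint8);m[:,180:295]=(h[:,180:295,2]>135)*255
    cv2.imwrite(f"pics/pm{n}.png",m)
    for c,ax in pads(C[n]): p=onz(C[n],*c,.02);print(n,np.round(c,1),np.round(ax,1),p.round(4))
E
```

```text
(230, 65) [ 20. 107. 246.] [2. 6. 5.]
(235, 160) [ 20. 104. 248.] [2. 8. 5.]
(238, 243) [ 21. 104. 248.] [2. 8. 5.]
(190, 110) [ 11. 145. 159.] [1. 3. 7.]
(280, 110) [ 11. 141. 142.] [ 2.  6. 31.]
(193, 240) [ 17. 122. 201.] [ 2.  7. 38.]
(280, 230) [ 10. 144. 163.] [1. 2. 5.]
```

View pics/pmB.png

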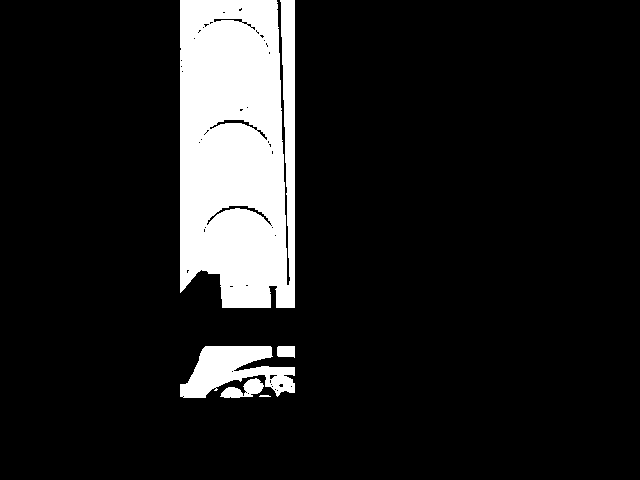

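Cork is bright (V≈247) and the plank is about 160, so I'll threshold at 205. I'll connect only plank-bounded blobs, and cross-check the handles from the top camera.

```bash
sed -i 's/,2\]>135))/,2]>205))/; s/np.ones((7,7))/np.ones((3,3))/' meas.py
python3 - <<'E'
from meas import *
def pads2(c):
    h=hsv(c);m=np.zeros((480,640),np.uint8);m[:,175:300]=(h[:,175:300,2]>205)*255
    m[275:]=0
    m=cv2.morphologyEx(m,cv2.MORPH_OPEN,np.ones((3,3)))
    out=[]
    for k in cv2.findContours(m,cv2.RETR_EXTERNAL,cv2.CHAIN_APPROX_NONE)[0]:
        x,y,w,hh=cv2.boundingRect(k)
        if 60<w<97 and 55<hh<97 and y>1 and y+hh<292: e=cv2.fitEllipse(cv2.convexHull(k));out.append((e[0],e[1]))
    return out
C={n:np.load(f"wrist{n}.npy",allow_pickle=True).item() for n in "ABC"}
pp=[]
for n in C:
    for c,ax in pads2(C[n]): p=onz(C[n],*c,.02);print(n,np.round(c,1),np.round(ax,1),p.round(4));pp.append((p,ray(C[n],*c)))
for y in [.18,.085,-.01,-.105]:
    rs=[r for p,r in pp if abs(p[1]-y)<.03]
    if len(rs)>1:print(y,[np.round(v,4) for v in tri(rs)],len(rs))
t=np.load("top0.npy",allow_pickle=True).item()
for k,(u,v) in dict(yellow=(238.7,242.2),blue=(263.7,245.2),green=(291.5,242.7),red=(318,244.3)).items(): print('head top cam',k,onz(t,u,v,.02).round(3))
for k,(u,v) in {1:(243.3,190),2:(276.2,189.2),3:(311.2,188.2),4:(344.2,186.5)}.items(): print('pad top cam',k,onz(t,u,v,.02).round(3))
E
```

```text
A [234.5 155.7] [76.4 80.9] [0.6523 0.1787 0.02  ]
A [228.8  63.5] [81.6 89.9] [0.6532 0.0851 0.02  ]
B [239.5 243.8] [69.8 74.4] [0.6523 0.179  0.02  ]
B [234.3 162. ] [76.  80.4] [0.6532 0.0854 0.02  ]
B [229.5  64.3] [81.7 89.8] [ 0.6527 -0.0143  0.02  ]
C [239.3 248.3] [66.9 74.2] [0.6529 0.0845 0.02  ]
C [235.  162.5] [75.6 79.6] [ 0.6526 -0.014   0.02  ]
C [227.7  70.3] [80.7 88.5] [ 0.6551 -0.1085  0.02  ]
0.18 [array([0.6521, 0.1787, 0.021 ]), np.float64(0.0)] 2
0.085 [array([0.6533, 0.0851, 0.0189]), np.float64(0.0004)] 3
-0.01 [array([ 0.6524, -0.0141,  0.0212]), np.float64(0.0)] 2
head top cam yellow [0.502 0.197 0.02 ]
head top cam blue [0.492 0.127 0.02 ]
head top cam green [0.497 0.049 0.02 ]
head top cam red [ 0.49  -0.026  0.02 ]
pad top cam 1 [0.652 0.182 0.02 ]
pad top cam 2 [0.651 0.088 0.02 ]
pad top cam 3 [ 0.651 -0.011  0.02 ]
pad top cam 4 [ 0.653 -0.105  0.02 ]
```

The pad tops triangulate to z≈0.020 and match the top view to 3 mm. The handle tops at 0.074–0.095 agree with the stated heights, allowing for the rounded rims. I'll start with red, jaws opening along x: TCP to (0.493, -0.028, 0.051).

Request:
jog_arm([
  [-1,0.049,0.067,0.03,0,0,0],
  [-1,0.049,0.067,0.06,0,0,0],
  [-1,0.049,0.067,0.09,0,0,0],
  [-1,0.049,0.067,0.12,0,0,0],
  [-1,0.049,0.067,0.15,0,0,0],
  [-1,0.049,0.067,0.18,0,0,0],
  [-1,0.049,0.067,0.21,0,0,0],
  [-1,0.049,0.067,0.235,0,0,0],
  [-1,0.049,0.067,0.249,0,0,0],
  [-1,0.049,0.067,0.249,0,0,0],
])

```text
time_s: 4.47
tcp_pos: [0.4906, -0.0294, 0.0485]
ee_rot: [[0.0, -1.0, -0.007], [-1.0, -0.0, -0.001], [0.001, 0.007, -1.0]]
wrist_force: [-0.4, -0.4, -0.3]
gripper_width: 1.0
```

Request:
jog_arm([
  [-1,0,0,0,0,0,0],
  [-1,0,0,0,0,0,0],
  [1,0,0,0,0,0,0],
  [1,0,0,0,0,0,0],
  [1,0,0,0,0,0,0],
  [1,0,0,0,0,0,0],
  [1,0,0,0,0,0,0],
  [1,0,0,0,0,0,0],
  [1,0,0,0,0,0,0],
  [1,0,0,0,0,0,0],
])

```text
time_s: 5.3
tcp_pos: [0.4929, -0.029, 0.0516]
ee_rot: [[0.001, -1.0, -0.0], [-1.0, -0.001, -0.0], [0.0, 0.0, -1.0]]
wrist_force: [-1.0, 0.4, 0.1]
gripper_width: 0.475
```

Request:
jog_arm([
  [1,0,0,0,0,0,0],
  [1,0,0,0,0,0,0],
  [1,0,0,0,0,0,0],
  [1,0,0,0,0,0,0],
  [1,0,0,0,0,0,0],
  [1,0,0,0,0,0,0],
  [1,0,0,-0.01,0,0,0],
  [1,0,0,-0.03,0,0,0],
  [1,0,0,-0.06,0,0,0],
  [1,0,0,-0.09,0,0,0],
])

```text
time_s: 6.13
tcp_pos: [0.492, -0.0292, 0.1418]
ee_rot: [[0.0, -1.0, -0.003], [-1.0, -0.0, -0.001], [0.001, 0.003, -1.0]]
wrist_force: [0.3, 0.4, -1.1]
gripper_width: 0.315
```

```bash
python3 cap.py D; python3 cap.py D side
```

```text
6.1333 [ 0.492  -0.0292  0.1418] 0.31450632842842474
6.1833 [ 0.4965 -0.0289  0.1487] 0.3131959907245752
```

View pics/sideD.png

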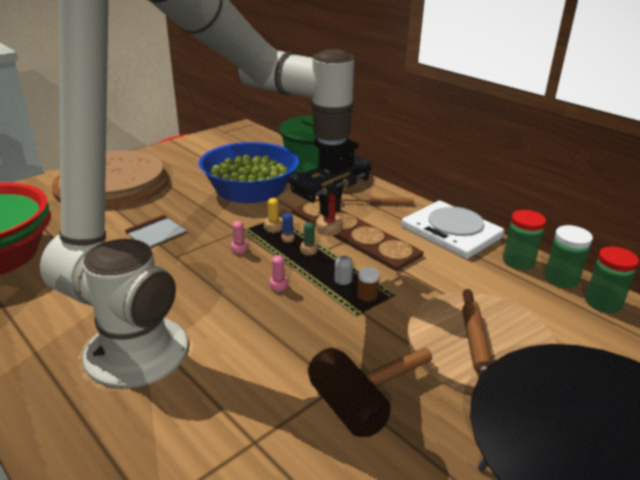

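The red stamp is held upright at (331,210) in the side view, and the others are undisturbed. Next: place it on pad 4.

Request:
jog_arm([
  [1,0.016,-0.032,0,0,0,0],
  [1,0.032,-0.065,0,0,0,0],
  [1,0.048,-0.097,0,0,0,0],
  [1,0.064,-0.13,0,0,0,0],
  [1,0.08,-0.162,0,0,0,0],
  [1,0.08,-0.162,0.02,0,0,0],
  [1,0.08,-0.162,0.04,0,0,0],
  [1,0.08,-0.162,0.055,0,0,0],
  [1,0.08,-0.162,0.063,0,0,0],
  [1,0.08,-0.162,0.063,0,0,0],
])

```text
time_s: 7.07
tcp_pos: [0.6529, -0.109, 0.0752]
ee_rot: [[0.0, -1.0, -0.006], [-1.0, -0.0, 0.0], [-0.0, 0.006, -1.0]]
wrist_force: [-1.2, -0.5, -0.5]
gripper_width: 0.318
```

Request:
jog_arm([
  [1,0,0,0,0,0,0],
  [1,0,0,0,0,0,0],
  [1,0,0,0,0,0,0],
  [1,0,0,0.004,0,0,0],
  [1,0,0,0.008,0,0,0],
  [1,0,0,0.008,0,0,0],
  [1,0,0,0.008,0,0,0],
  [1,0,0,0.008,0,0,0],
  [1,0,0,0.008,0,0,0],
  [1,0,0,0.008,0,0,0],
])

```text
time_s: 7.9
tcp_pos: [0.655, -0.109, 0.0707]
ee_rot: [[0.001, -1.0, 0.0], [-1.0, -0.001, -0.0], [0.0, -0.0, -1.0]]
wrist_force: [-0.3, 1.0, -0.7]
gripper_width: 0.316
```

Request:
jog_arm([
  [1,0,0,0.001,0,0,0],
  [1,0,0,0.001,0,0,0],
  [1,0,0,0.001,0,0,0],
  [-1,0,0,0.001,0,0,0],
  [-1,0,0,0.001,0,0,0],
  [-1,0,0,0.001,0,0,0],
  [-1,0,0,0.001,0,0,0],
  [-1,0,0,0.001,0,0,0],
  [-1,0,0,0.001,0,0,0],
  [-1,0,0,0.001,0,0,0],
])

```text
time_s: 8.73
tcp_pos: [0.6549, -0.109, 0.0696]
ee_rot: [[0.0, -1.0, 0.0], [-1.0, -0.0, 0.0], [-0.0, -0.0, -1.0]]
wrist_force: [0.2, 0.1, -0.3]
gripper_width: 0.755
```

Request:
jog_arm([
  [-1,0,0,-0.03,0,0,0],
  [-1,0,0,-0.06,0,0,0],
  [-1,0,0,-0.09,0,0,0],
  [-1,0,0,-0.12,0,0,0],
  [-1,-0.034,0.017,-0.12,0,0,0],
  [-1,-0.068,0.034,-0.12,0,0,0],
  [-1,-0.102,0.051,-0.12,0,0,0],
  [-1,-0.136,0.068,-0.12,0,0,0],
  [-1,-0.17,0.085,-0.12,0,0,0],
  [-1,-0.204,0.1,-0.12,0,0,0],
])

```text
time_s: 9.57
tcp_pos: [0.5535, 0.0963, 0.1898]
ee_rot: [[0.0, -1.0, 0.0], [-1.0, -0.0, 0.0], [-0.0, -0.0, -1.0]]
wrist_force: [0.5, 0.8, -1.0]
gripper_width: 1.002
```

Request:
jog_arm([
  [-1,-0.035,0.017,0,0,0,0],
  [-1,-0.07,0.034,0,0,0,0],
  [-1,-0.1,0.0515,0,0,0,0],
  [-1,-0.1,0.0515,0.02,0,0,0],
  [-1,-0.1,0.0515,0.05,0,0,0],
  [-1,-0.1,0.0515,0.08,0,0,0],
  [-1,-0.1,0.0515,0.11,0,0,0],
  [-1,-0.1,0.0515,0.13,0,0,0],
  [-1,-0.1,0.0515,0.142,0,0,0],
  [-1,-0.1,0.0515,0.142,0,0,0],
])

```text
time_s: 10.4
tcp_pos: [0.5014, 0.1937, 0.0447]
ee_rot: [[-0.0, -1.0, -0.005], [-1.0, 0.0, -0.004], [0.004, 0.005, -1.0]]
wrist_force: [-0.5, -0.1, 0.3]
gripper_width: 0.998
```

```bash
python3 cap.py E side; python3 cap.py E top;python3 cap.py E
```

```text
10.4 [0.5014 0.1937 0.0447] 0.9980888005175887
10.45 [0.5026 0.1944 0.0464] 0.9977169991573119
10.5 [0.5035 0.195  0.0477] 1.004760351769818
```

View pics/sideE.png

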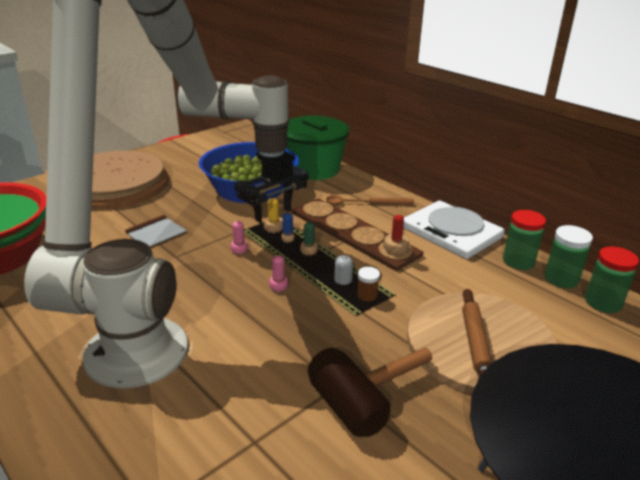

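View pics/wristE.png

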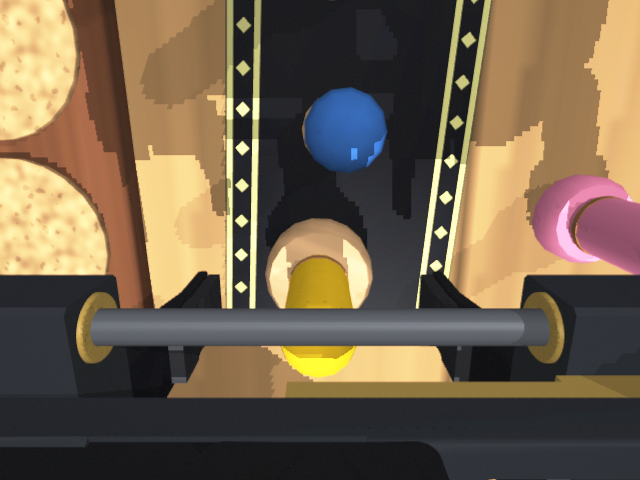

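Red stands on pad 4 (side view 398,240) and yellow is between the jaws. I'll grip it.

Request:
jog_arm([
  [1,0,0,0,0,0,0],
  [1,0,0,0,0,0,0],
  [1,0,0,0,0,0,0],
  [1,0,0,0,0,0,0],
  [1,0,0,0,0,0,0],
  [1,0,0,0,0,0,0],
  [1,0,0,0,0,0,0],
  [1,0,0,0,0,0,0],
  [1,0,0,0,0,0,0],
  [1,0,0,0,0,0,0],
])

```text
time_s: 11.38
tcp_pos: [0.5033, 0.195, 0.0475]
ee_rot: [[0.001, -1.0, 0.0], [-1.0, -0.001, 0.0], [-0.0, -0.0, -1.0]]
wrist_force: [0.8, -0.1, 0.9]
gripper_width: 0.324
```

Request:
jog_arm([
  [1,0,0,0,0,0,0],
  [1,0,0,0,0,0,0],
  [1,0,0,0,0,0,0],
  [1,0,0,0,0,0,0],
  [1,0,0,-0.01,0,0,0],
  [1,0,0,-0.03,0,0,0],
  [1,0,0,-0.05,0,0,0],
  [1,0,0,-0.07,0,0,0],
  [1,0,0,-0.09,0,0,0],
  [1,0,0,-0.11,0,0,0],
])

```text
time_s: 12.22
tcp_pos: [0.5031, 0.1949, 0.1593]
ee_rot: [[0.001, -1.0, 0.0], [-1.0, -0.001, 0.0], [-0.0, -0.0, -1.0]]
wrist_force: [0.1, -0.3, -0.8]
gripper_width: 0.312
```

Request:
jog_arm([
  [1,0.026,-0.0186,0,0,0,0],
  [1,0.052,-0.0372,0,0,0,0],
  [1,0.078,-0.0559,0,0,0,0],
  [1,0.1045,-0.0745,0,0,0,0],
  [1,0.131,-0.093,0,0,0,0],
  [1,0.157,-0.112,0,0,0,0],
  [1,0.183,-0.13,0,0,0,0],
  [1,0.209,-0.149,0,0,0,0],
  [1,0.209,-0.149,0.02,0,0,0],
  [1,0.209,-0.149,0.04,0,0,0],
])

```text
time_s: 13.05
tcp_pos: [0.6541, -0.0158, 0.1188]
ee_rot: [[-0.003, -1.0, 0.004], [-1.0, 0.003, 0.001], [-0.001, -0.004, -1.0]]
wrist_force: [-0.3, 0.1, -1.5]
gripper_width: 0.316
```

Request:
jog_arm([
  [1,0,0,0.015,0,0,0],
  [1,0,0,0.03,0,0,0],
  [1,0,0,0.04,0,0,0],
  [1,0,0,0.046,0,0,0],
  [1,0,0,0.05,0,0,0],
  [1,0,0,0.05,0,0,0],
  [1,0,0,0.05,0,0,0],
  [1,0,0,0.05,0,0,0],
  [1,0,0,0.05,0,0,0],
  [1,0,0,0.05,0,0,0],
])

```text
time_s: 13.88
tcp_pos: [0.6527, -0.0139, 0.0683]
ee_rot: [[0.001, -1.0, 0.001], [-1.0, -0.001, 0.0], [-0.0, -0.001, -1.0]]
wrist_force: [0.2, 0.6, -1.4]
gripper_width: 0.315
```

Request:
jog_arm([
  [1,0,0,0.0025,0,0,0],
  [1,0,0,0.0025,0,0,0],
  [1,0,0,0.0025,0,0,0],
  [1,0,0,0.0025,0,0,0],
  [-1,0,0,0.0025,0,0,0],
  [-1,0,0,0.0025,0,0,0],
  [-1,0,0,0.0025,0,0,0],
  [-1,0,0,0.0025,0,0,0],
  [-1,0,0,0.0025,0,0,0],
  [-1,0,0,0.0025,0,0,0],
])

```text
time_s: 14.72
tcp_pos: [0.6523, -0.014, 0.0649]
ee_rot: [[0.0, -1.0, -0.0], [-1.0, -0.0, -0.0], [0.0, 0.0, -1.0]]
wrist_force: [-0.9, -0.0, 0.0]
gripper_width: 0.683
```

Request:
jog_arm([
  [-1,0,0,0,0,0,0],
  [-1,0,0,0,0,0,0],
  [-1,0,0,0,0,0,0],
  [-1,0,0,-0.03,0,0,0],
  [-1,0,0,-0.06,0,0,0],
  [-1,0,0,-0.09,0,0,0],
  [-1,0,0,-0.12,0,0,0],
  [-1,0,0,-0.12,0,0,0],
  [-1,0,0,-0.12,0,0,0],
  [-1,0,0,-0.12,0,0,0],
])

```text
time_s: 15.55
tcp_pos: [0.6517, -0.0139, 0.1845]
ee_rot: [[0.0, -1.0, -0.001], [-1.0, -0.0, 0.0], [-0.0, 0.001, -1.0]]
wrist_force: [-0.1, 0.1, 0.2]
gripper_width: 0.996
```

```bash
python3 cap.py F
```

```text
15.55 [ 0.6517 -0.0139  0.1845] 0.9961889599049991
```

View pics/wristF.png

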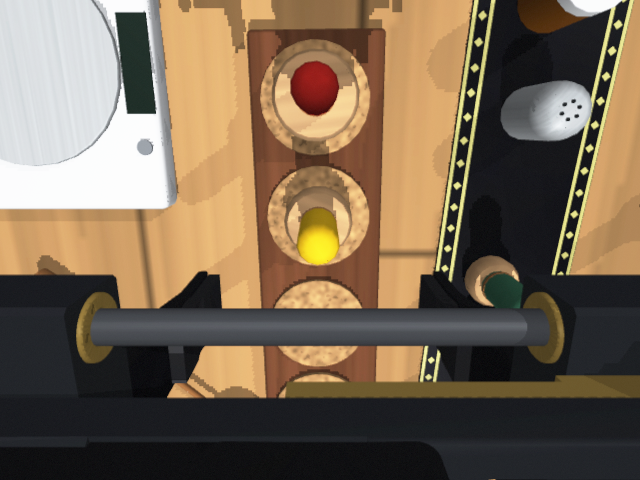

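Yellow and red both stand centred on their pads in this view, yellow at (318,215) and red at (315,95). Green is next.

Request:
jog_arm([
  [-1,-0.012,0.031,0,0,0,0],
  [-1,-0.024,0.062,0,0,0,0],
  [-1,-0.036,0.093,0,0,0,0],
  [-1,-0.048,0.124,0,0,0,0],
  [-1,-0.0595,0.154,0,0,0,0],
  [-1,-0.0595,0.154,0.03,0,0,0],
  [-1,-0.0595,0.154,0.06,0,0,0],
  [-1,-0.0595,0.154,0.09,0,0,0],
  [-1,-0.0595,0.154,0.12,0,0,0],
  [-1,-0.0595,0.154,0.143,0,0,0],
])

```text
time_s: 16.43
tcp_pos: [0.4961, 0.0447, 0.0389]
ee_rot: [[0.0, -1.0, -0.005], [-1.0, -0.0, -0.002], [0.002, 0.005, -1.0]]
wrist_force: [0.6, 0.1, 0.9]
gripper_width: 0.998
```

Request:
jog_arm([
  [-1,0,0,0,0,0,0],
  [-1,0,0,0,0,0,0],
  [1,0,0,0,0,0,0],
  [1,0,0,0,0,0,0],
  [1,0,0,0,0,0,0],
  [1,0,0,0,0,0,0],
  [1,0,0,0,0,0,0],
  [1,0,0,0,0,0,0],
  [1,0,0,0,0,0,0],
  [1,0,0,0,0,0,0],
])

```text
time_s: 17.27
tcp_pos: [0.4984, 0.0455, 0.0422]
ee_rot: [[0.0, -1.0, 0.0], [-1.0, -0.0, 0.0], [-0.0, -0.0, -1.0]]
wrist_force: [-0.1, -0.1, 0.4]
gripper_width: 0.475
```

Request:
jog_arm([
  [1,0,0,0,0,0,0],
  [1,0,0,0,0,0,0],
  [1,0,0,0,0,0,0],
  [1,0,0,0,0,0,0],
  [1,0,0,0,0,0,0],
  [1,0,0,-0.01,0,0,0],
  [1,0,0,-0.03,0,0,0],
  [1,0,0,-0.05,0,0,0],
  [1,0,0,-0.07,0,0,0],
  [1,0,0,-0.09,0,0,0],
])

```text
time_s: 18.1
tcp_pos: [0.498, 0.0453, 0.1328]
ee_rot: [[0.0, -1.0, -0.001], [-1.0, -0.0, -0.0], [0.0, 0.001, -1.0]]
wrist_force: [-0.0, 0.6, -1.1]
gripper_width: 0.312
```

Request:
jog_arm([
  [1,-0.008,-0.031,0,0,0,0],
  [1,-0.016,-0.062,0,0,0,0],
  [1,-0.024,-0.093,0,0,0,0],
  [1,-0.032,-0.124,0,0,0,0],
  [1,-0.0395,-0.1545,0,0,0,0],
  [1,-0.0395,-0.1545,0.015,0,0,0],
  [1,-0.0395,-0.1545,0.03,0,0,0],
  [1,-0.0395,-0.1545,0.045,0,0,0],
  [1,-0.0395,-0.1545,0.06,0,0,0],
  [1,-0.0395,-0.1545,0.065,0,0,0],
])

```text
time_s: 18.93
tcp_pos: [0.651, 0.0846, 0.0639]
ee_rot: [[-0.0, -1.0, -0.005], [-1.0, 0.0, -0.001], [0.001, 0.005, -1.0]]
wrist_force: [-0.5, 0.0, -0.6]
gripper_width: 0.314
```

Request:
jog_arm([
  [1,0,0,0,0,0,0],
  [1,0,0,0,0,0,0],
  [1,0,0,0,0,0,0],
  [1,0,0,0.003,0,0,0],
  [1,0,0,0.005,0,0,0],
  [1,0,0,0.0065,0,0,0],
  [1,0,0,0.0065,0,0,0],
  [1,0,0,0.0065,0,0,0],
  [1,0,0,0.0065,0,0,0],
  [1,0,0,0.0065,0,0,0],
])

```text
time_s: 19.77
tcp_pos: [0.6529, 0.085, 0.0607]
ee_rot: [[0.001, -1.0, 0.0], [-1.0, -0.001, 0.0], [-0.0, -0.0, -1.0]]
wrist_force: [0.9, -1.1, -0.4]
gripper_width: 0.318
```

Gap is about 0.5 mm. I'll release and rise.

Request:
jog_arm([
  [1,0,0,0.0005,0,0,0],
  [1,0,0,0.0005,0,0,0],
  [-1,0,0,0.0005,0,0,0],
  [-1,0,0,0.0005,0,0,0],
  [-1,0,0,0.0005,0,0,0],
  [-1,0,0,0.0005,0,0,0],
  [-1,0,0,0.0005,0,0,0],
  [-1,0,0,0.0005,0,0,0],
  [-1,0,0,0.0005,0,0,0],
  [-1,0,0,0.0005,0,0,0],
])

```text
time_s: 20.6
tcp_pos: [0.6528, 0.085, 0.06]
ee_rot: [[0.0, -1.0, -0.0], [-1.0, -0.0, 0.0], [-0.0, 0.0, -1.0]]
wrist_force: [-0.8, -0.6, 0.0]
gripper_width: 0.839
```

Request:
jog_arm([
  [-1,0,0,0,0,0,0],
  [-1,0,0,-0.03,0,0,0],
  [-1,0,0,-0.06,0,0,0],
  [-1,0,0,-0.09,0,0,0],
  [-1,0,0,-0.12,0,0,0],
  [-1,-0.01,0.04,-0.12,0,0,0],
  [-1,-0.02,0.079,-0.12,0,0,0],
  [-1,-0.03,0.118,-0.12,0,0,0],
  [-1,-0.039,0.158,-0.12,0,0,0],
  [-1,-0.039,0.158,-0.12,0,0,0],
])

```text
time_s: 21.43
tcp_pos: [0.4873, 0.1231, 0.1794]
ee_rot: [[0.002, -1.0, -0.006], [-1.0, -0.002, -0.001], [0.001, 0.006, -1.0]]
wrist_force: [1.0, -0.5, -1.0]
gripper_width: 1.001
```

```bash
python3 cap.py G
```

```text
21.4333 [0.4873 0.1231 0.1794] 1.0005727213119857
```

View pics/wristG.png

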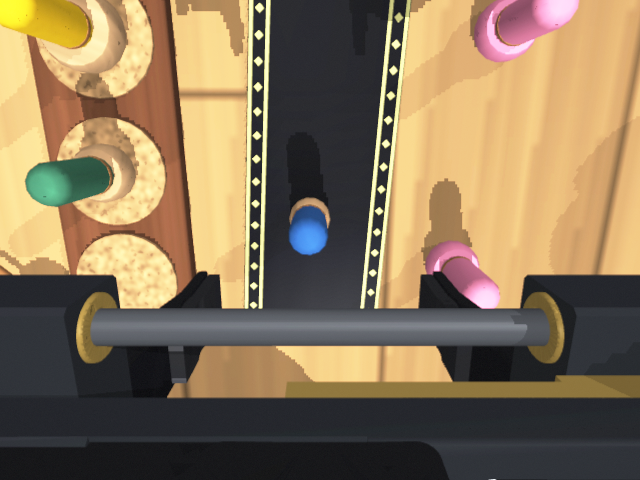

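Request:
jog_arm([
  [-1,0,0,0.02,0,0,0],
  [-1,0,0,0.045,0,0,0],
  [-1,0,0,0.07,0,0,0],
  [-1,0,0,0.095,0,0,0],
  [-1,0,0,0.12,0,0,0],
  [-1,0,0,0.132,0,0,0],
  [-1,0,0,0.14,0,0,0],
  [-1,0,0,0.14,0,0,0],
  [-1,0,0,0.14,0,0,0],
  [1,0,0,0.14,0,0,0],
])

```text
time_s: 22.32
tcp_pos: [0.496, 0.1244, 0.0411]
ee_rot: [[0.001, -1.0, 0.002], [-1.0, -0.001, 0.001], [-0.001, -0.002, -1.0]]
wrist_force: [0.3, 0.4, -0.9]
gripper_width: 0.978
```

Request:
jog_arm([
  [1,0,0,0,0,0,0],
  [1,0,0,0,0,0,0],
  [1,0,0,0,0,0,0],
  [1,0,0,0,0,0,0],
  [1,0,0,0,0,0,0],
  [1,0,0,0,0,0,0],
  [1,0,0,0,0,0,0],
  [1,0,0,0,0,0,0],
  [1,0,0,0,0,0,0],
  [1,0,0,0,0,0,0],
])

```text
time_s: 23.15
tcp_pos: [0.4948, 0.124, 0.04]
ee_rot: [[0.0, -1.0, -0.0], [-1.0, -0.0, -0.0], [0.0, 0.0, -1.0]]
wrist_force: [-0.2, 1.2, -0.9]
gripper_width: 0.313
```

Request:
jog_arm([
  [1,0,0,0,0,0,0],
  [1,0,0,0,0,0,0],
  [1,0,0,0,0,0,0],
  [1,0,0,0,0,0,0],
  [1,0,0,0,0,0,0],
  [1,0,0,-0.01,0,0,0],
  [1,0,0,-0.03,0,0,0],
  [1,0,0,-0.05,0,0,0],
  [1,0,0,-0.07,0,0,0],
  [1,0,0,-0.09,0,0,0],
])

```text
time_s: 23.98
tcp_pos: [0.4947, 0.1239, 0.1318]
ee_rot: [[0.001, -1.0, 0.0], [-1.0, -0.001, 0.0], [-0.0, -0.0, -1.0]]
wrist_force: [0.2, 0.7, -0.0]
gripper_width: 0.312
```

Request:
jog_arm([
  [1,-0.011,-0.0315,0,0,0,0],
  [1,-0.022,-0.063,0,0,0,0],
  [1,-0.033,-0.0945,0,0,0,0],
  [1,-0.044,-0.126,0,0,0,0],
  [1,-0.0548,-0.1574,0,0,0,0],
  [1,-0.0548,-0.1574,0.015,0,0,0],
  [1,-0.0548,-0.1574,0.03,0,0,0],
  [1,-0.0548,-0.1574,0.045,0,0,0],
  [1,-0.0548,-0.1574,0.06,0,0,0],
  [1,-0.0548,-0.1574,0.065,0,0,0],
])

```text
time_s: 24.82
tcp_pos: [0.6507, 0.1782, 0.0629]
ee_rot: [[-0.0, -1.0, -0.004], [-1.0, 0.0, -0.001], [0.001, 0.004, -1.0]]
wrist_force: [0.2, -0.3, -1.0]
gripper_width: 0.313
```

Request:
jog_arm([
  [1,0,0,0,0,0,0],
  [1,0,0,0,0,0,0],
  [1,0,0,0,0,0,0],
  [1,0,0,0.003,0,0,0],
  [1,0,0,0.005,0,0,0],
  [1,0,0,0.0065,0,0,0],
  [1,0,0,0.0065,0,0,0],
  [1,0,0,0.0065,0,0,0],
  [1,0,0,0.0065,0,0,0],
  [1,0,0,0.0065,0,0,0],
])

```text
time_s: 25.65
tcp_pos: [0.6522, 0.1789, 0.0586]
ee_rot: [[0.001, -1.0, 0.0], [-1.0, -0.001, 0.0], [-0.0, -0.0, -1.0]]
wrist_force: [-0.1, -0.1, -0.0]
gripper_width: 0.314
```

Request:
jog_arm([
  [1,0,0,0.0005,0,0,0],
  [1,0,0,0.0005,0,0,0],
  [-1,0,0,0.0005,0,0,0],
  [-1,0,0,0.0005,0,0,0],
  [-1,0,0,0.0005,0,0,0],
  [-1,0,0,0.0005,0,0,0],
  [-1,0,0,0.0005,0,0,0],
  [-1,0,0,0.0005,0,0,0],
  [-1,0,0,0.0005,0,0,0],
  [-1,0,0,0.0005,0,0,0],
])

```text
time_s: 26.48
tcp_pos: [0.6521, 0.1788, 0.058]
ee_rot: [[0.001, -1.0, -0.0], [-1.0, -0.001, -0.0], [0.0, 0.0, -1.0]]
wrist_force: [0.4, 0.1, 0.2]
gripper_width: 0.836
```

Request:
jog_arm([
  [-1,0,0,-0.03,0,0,0],
  [-1,0,0,-0.06,0,0,0],
  [-1,0,0,-0.09,0,0,0],
  [-1,0,0,-0.12,0,0,0],
  [-1,0,0,-0.15,0,0,0],
  [-1,0,0,-0.18,0,0,0],
  [-1,-0.02,0,-0.21,0,0,0],
  [-1,-0.04,0,-0.24,0,0,0],
  [-1,-0.04,0,-0.24,0,0,0],
  [-1,-0.04,0,-0.24,0,0,0],
])

```text
time_s: 27.32
tcp_pos: [0.6526, 0.2201, 0.3004]
ee_rot: [[0.002, -1.0, 0.004], [-1.0, -0.002, 0.003], [-0.003, -0.004, -1.0]]
wrist_force: [0.1, -0.5, -1.1]
gripper_width: 0.997
```

```bash
python3 cap.py H
```

```text
27.3167 [0.6526 0.2201 0.3004] 0.9968684769758672
```

Request:
jog_arm([
  [-1,0.04,0,0,0,0,0],
  [-1,0.08,0,0,0,0,0],
  [-1,0.12,0,0,0,0,0],
  [-1,0.16,0,0,0,0,0],
  [-1,0.2,0,0,0,0,0],
  [-1,0.2,0,0,0,0,0],
  [-1,0.2,0,0,0,0,0],
  [-1,0.2,0,0,0,0,0],
  [-1,0.2,0,0,0,0,0],
  [-1,0.2,0,0,0,0,0],
])

```text
time_s: 28.2
tcp_pos: [0.6521, 0.0199, 0.2973]
ee_rot: [[0.002, -1.0, -0.001], [-1.0, -0.002, -0.0], [0.0, 0.001, -1.0]]
wrist_force: [-0.3, -0.5, 0.4]
gripper_width: 0.999
```

```bash
python3 cap.py I; python3 cap.py I side; python3 cap.py I top
```

```text
28.2 [0.6521 0.0199 0.2973] 0.9986127977789107
28.25 [0.6522 0.02   0.2975] 0.9997107007800058
28.3 [0.6522 0.02   0.2977] 1.0036238753054538
```

View pics/wristH.png

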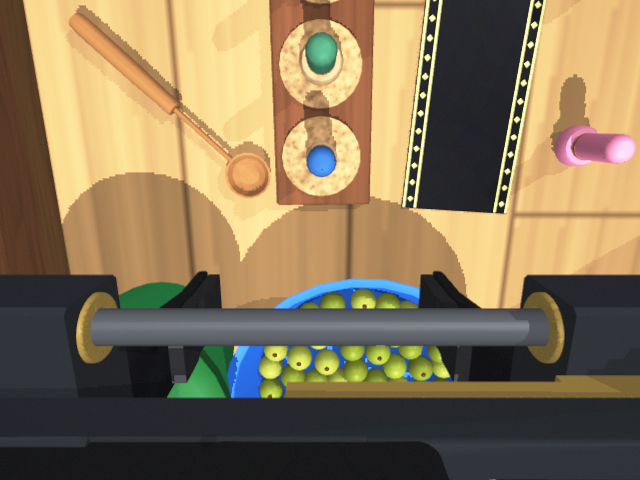

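View pics/wristI.png

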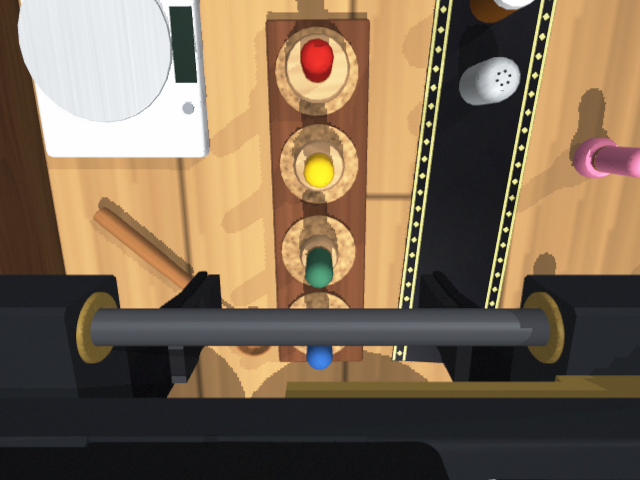

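View pics/sideI.png

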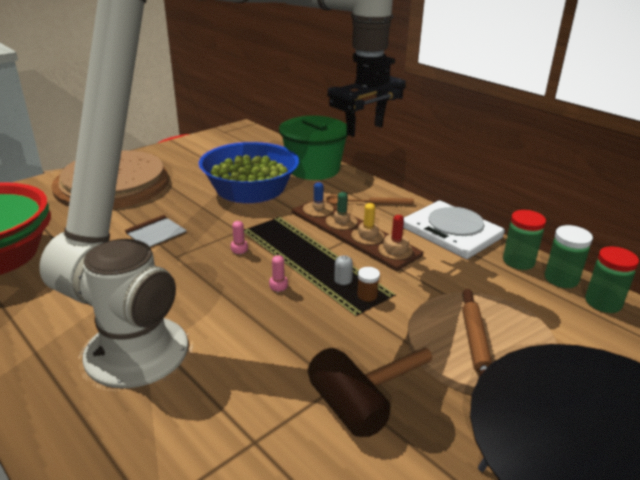

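All four stamps stand on the pads in order blue, green, yellow, red towards the board. The jar is at (369,283) in the side view, where it was. One numeric check, then I'll hand in.

```bash
python3 - <<'E'
from meas import *
C={n:np.load(f"wrist{n}.npy",allow_pickle=True).item() for n in "HI"}
P=dict(red=(.6551,-.1085,.112),yellow=(.6525,-.014,.104),green=(.6531,.085,.098),blue=(.6522,.1788,.093))
for k,n in [('red','I'),('yellow','I'),('green','I'),('green','H'),('blue','H')]:
    a=handle(C[n],k,roi=(285,0,360,292),zt=.1)
    if a: print(k,n,a[0].round(1),'xy off mm',((onz(C[n],*a[0],P[k][2])-P[k])*1000).round(1))
    else: print(k,n,None)
# jar lid before/after in side
for n in("side0","sideI"):
    c=np.load(n+".npy",allow_pickle=True).item();h=hsv(c)[260:285,350:390];v,u=np.where((h[...,2]>180)&(h[...,1]<40));print(n,u.mean()+350,v.mean()+260)
from station import *
print(sense()["time_s"]);finish_job()
E
```

```text
red I [316.8  55.1] xy off mm [-1.1  0.  -0. ]
yellow I [318.5 171.9] xy off mm [ 0.1  0.1 -0. ]
green I [319.  272.9] xy off mm [-1.  -1.3 -0. ]
green H [321.   49.1] xy off mm [-0.9 -0.  -0. ]
blue H [321.  160.9] xy off mm [-0.3 -0.4 -0. ]
side0 368.55607476635515 272.8551401869159
sideI 368.59154929577466 272.8356807511737
28.35
the job is handed in; nothing more can be done
```

All four bread stamps are standing handle up on the cork pads, and I've handed in the job. Red, the largest, is on pad 4 next to the rolling board. Yellow is on pad 3, green on pad 2 and blue on pad 1.

- **Stamp positions:** in the last wrist-camera views each handle was within about 1.5 mm of its pad centre. These offsets were taken at an assumed handle height, not triangulated again.
- **Jar:** its lid is at the same pixel in the side view before and after, to within 0.1 px.
- **Time and force:** the job took 28.35 s of the 109 s allowed. The wrist force stayed below about 2 N in every reading.
- **Disagreements:** before I moved anything, the top and wrist cameras differed by 2–3.5 mm in y. I used the wrist camera for both stamps and pads so the error would largely cancel. Triangulated handle-top heights also came out 3–9 mm below the stated ones (yellow the most), probably from their rounded tops.

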